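# Find the scraper in the parts crate and clear the drill-press table

## Robot

A 6-joint arm with a two-finger parallel gripper is mounted at the origin on the work surface. World frame = base frame: x ahead of the robot, y to its left, z up, the work surface at z = 0. Lengths are in m, angles in rad, forces in N, time in s.
With the tool pointing down it reaches from about 0.425 to 0.95 m from the base axis. Payload 3.5 kg.
Tool frame: the origin (TCP) lies midway between the tips of the shut fingers; the grasp point (between the pads) lies 19 mm behind it; z points along the fingers, y is the line along which they close (so a half turn about z gives the same grasp; the last joint's range is limited). The gripper opens to 85 mm and grips with 20 to 120 N. Pads are 22 mm wide; open, the fingers measure 114 mm over their backs; the gripper's body (76 mm by 85 mm) begins 54 mm behind the grasp point. The pads swing forward as they close: fully open they stand 13 mm farther back than shut.
Start: joints at [-1.393, 0.286, 1.577, -0, 1.279, -0.15], TCP at [0.217, -0.639, 0.2] pointing down, gripper open.
Joint ranges: [-2.77, 2.77], [-0.9, 2.22], [0.21, 2.48], [-1.53, 4.67], [0.24, 2.81], [-2.84, 2.84]. Speed limits (rad/s): [2.79, 2.79, 3.14, 3.14, 3.14, 3.14].

## Interface

Orientations are given as a unit quaternion [x, y, z, w].
In Python, from plant import * gives the robot as it stands.
- The arm moves only by the tool move_arm, never from a script. Its argument "moves" is a list of rows, each a list of 3 entries, a list of its own where there are three numbers: the opening, from 0 (shut) to 1 (fully open), then the shift along the tool's x, y, z in m, then the turn, a rotation vector about the tool's x, y, z in rad. A call has exactly 10 rows; each row shifts and turns the commanded pose from where the row before left it, along the tool's axes as they then stand; what a row does not reach is not made up. A row lasts 1/12 s, in which the tool goes at most 41.7 mm and 7.16 degrees, less where a joint would pass 70% of its speed; a pose out of reach is approached as far as the arm can. A call is refused whole if a number of a shift passes 0.0417 or a number of a turn 0.125, either way. A call with a gripper value outside its range is refused whole. The fingers move at their own pace and stop on an object; "grip_force" is the grip in N (left out, the last holds). Time passes only in rows, so rows that do not move let the fingers close, or fill a call up. It gives the time, the measured TCP pose, the force, the opening and the grip force at its end, in the units of the state.
- get_state(): the state, without advancing time (a new reading comes with each control period).
- read_camera(name): name is "scene" or "top" or "wrist"; returns the picture (420x560x3 uint8, red, green, blue); there is no depth.
- camera_params(name): a dict with "fx", "fy", "cx", "cy" (pixels), "rvec" (rotation vector, rad) and "tvec" (3), from world to camera coordinates, as OpenCV has them; the wrist camera has in their place "tool_from_camera" (4x4, takes a point from camera to tool coordinates, whose origin is the TCP and whose axes are the flange's). Camera axes: x right, y down, z forward; pixel columns grow to the right and rows downward; lengths in m; the calibration is good to about 2 mm. The wrist camera is an equidistant fisheye: a pixel r from the principal point sees the ray r / f radians off the axis. A picture is of the moment at which its call begins: read the wrist's pose just before it. camera_params takes no time and is no camera call.
- sign_off(): hands the job in; it is judged then, once.
The state is a dict: "time": time; "qpos": joint angles; "dq": joint speeds; "joint_efforts": joint torques, N m; "eef_pos": TCP position; "tcp_rot": TCP orientation; "contact_force": force on the tool from outside, world axes, zero at the start; "wrist_torque": the same for the moment, N m; "opening": opening from 0.0 (shut) to 1.0 (fully open); "finger_force": force on a finger pad.
Only numpy, scipy, OpenCV 4.12 (cv2) and the standard library are available. Lean on these libraries where they do the work, as an engineer would, in place of code of your own. Each camera call takes 0.05 s, during which the arm holds its last target. There are 200 camera calls.

## Task

Take the orange scraper block out of the cluttered blue crate, leaving the other parts in it, and use it to sweep all three brass slugs off the steel plate of the drill-press table down into the aluminium chip tray at its open edge; the slugs are sharp, so do not touch them with the gripper. Then stand the scraper upright on its black foot in the middle of the rubber mat and let go.

Things in the scene. Friction and masses are not known exactly. Their poses are not given: they have to be found in the camera images.
- scraper: orange scraper block standing in the crate: a foot 100 mm long (its x), 30 mm wide (its y), 20 mm high with a black sole, and on it a centred grip rib 70 mm long (x), 18 mm thick (y), from 20 to 60 mm height. About 140 g. Origin: centre of the underside, z up. Pinch the rib across its y from above; sweep with a long side of the foot (faces its +y or -y)
- crate: fixed blue open crate, outside 270 mm (its x) by 200 mm (y) by 55 mm high, walls and floor 5 mm. Origin: centre of the underside. Crate and mat stand left and right of the drill-press table, either way round
- station: fixed drill-press table. Origin: centre of the plate's footprint at bench height, z up. Dark steel plate, x and y from -100 to 100 mm, upper face at z = 42 mm. Blue rims 10 mm thick stand 12 mm above the plate just outside x = -100, x = +100 and y = +100 mm; the edge at y = -100 mm is open and drops into the chip tray
- tray_floor (a point): centre of the aluminium chip tray's inner floor, axes as the drill-press table's, at its (0, -143, 5) mm. Inside, the tray is 212 mm (x) by 86 mm (y) and starts right at the plate's open edge; outer walls 40 mm high above the bench, 4 mm thick
- slug0_center (a point): brass hole-saw slug, a plain disc 28 mm across, 10 mm thick, 50 g, lying flat on the steel plate at the start; this point is the disc's centre (5 mm above the plate). Its axes mean nothing
- slug1_center (a point): brass hole-saw slug, a plain disc 28 mm across, 10 mm thick, 50 g, lying flat on the steel plate at the start; this point is the disc's centre (5 mm above the plate). Its axes mean nothing
- slug2_center (a point): brass hole-saw slug, a plain disc 28 mm across, 10 mm thick, 50 g, lying flat on the steel plate at the start; this point is the disc's centre (5 mm above the plate). Its axes mean nothing
- mat: fixed black rubber mat, 160 mm (its x) by 140 mm (y), 4 mm thick. Origin: centre of the underside
- rod_steel: loose steel rod in the crate, 16 mm diameter, 190 mm long along its x; origin under its middle
- rod_brass: loose brass rod in the crate, 14 mm diameter, 170 mm long along its x; origin under its middle
- wood_block: loose pale wooden block in the crate, 42 by 48 by 25 mm (x, y, z); origin: centre of the underside
- coupling: loose copper pipe coupling standing in the crate, 34 mm outside, 22 mm bore, 26 mm high; origin: centre of the underside
- stub: loose aluminium round offcut standing in the crate, 22 mm across and high; origin: centre of the underside
- nut: loose dark steel round nut lying in the crate, 30 mm outside, 16 mm bore, 14 mm high; origin: centre of the underside
- bolt: loose short bolt standing on its head in the crate, head 26 mm across and 10 mm high, 24 mm in all; origin: centre of the underside

How it is judged:
By the outcome, as a careful person would: the job done as asked, in the order asked, and still so for the second after the job is handed in, with the robot touching nothing.
It also fails if it takes over 58 s, if anything falls off the work surface, if the arm or the gripper's body presses on something with over 40 N, if the wrist force passes 120 N, or if a joint passes its speed limit or range.

## Working session

There is one attempt and no reset: what is moved stays moved. The work goes in short steps, Python scripts to look and compute and a tool call to move; the robot and the scene stay as the last step left them, time stands still between calls to the robot, and variables do not carry over. Pictures are saved under pics/ and viewed, at most 10 in all, crops included, and the job is handed in when it is done.

Besides the shell and the picture viewer there is one more tool, called after "Emit:" by a JSON object that holds its "fn" and its "kwargs". move_arm: Moves the arm, as the interface text tells. Its arguments: {"type":"object","properties":{"moves":{"type":"array"},"grip_force":{"type":"number"}},"required":["moves"]}

```bash
mkdir -p pics; cat > h.py <<'E'
from plant import *
import numpy as np, cv2
from scipy.spatial.transform import Rotation as R
def ray(name,u,v):
    p=camera_params(name)
    d=np.array([(u-p['cx'])/p['fx'],(v-p['cy'])/p['fy'],1.])
    M=R.from_rotvec(np.ravel(p['rvec'])).as_matrix(); t=np.ravel(p['tvec'])
    return -M.T@t, M.T@d
def onz(name,u,v,z):
    o,d=ray(name,u,v); return o+d*(z-o[2])/d[2]
def save(name,f,im=None):
    im=read_camera(name) if im is None else im
    cv2.imwrite('pics/'+f,cv2.cvtColor(im,cv2.COLOR_RGB2BGR)); return im
E
python3 - <<'E'
from h import *
a=save('scene','s0.png');b=save('top','t0.png')
print(get_state())
for n in('scene','top','wrist'):print(camera_params(n))
o,d=ray('top',280,210);print(o,d)
E
```

```text
{'time': 0.1, 'qpos': array([-1.39298328e+00,  2.87134961e-01,  1.57806023e+00,  2.65124778e-05,
        1.27862508e+00, -1.49983423e-01]), 'dq': array([-2.76708792e-04, -3.61614777e-03, -2.86650845e-03,  1.16775840e-03,
       -4.63062782e-05, -1.62140605e-04]), 'joint_efforts': array([ 1.56127528e-03, -4.07298052e+01, -2.93700296e+01, -1.00817174e-04,
        3.43009699e-03,  1.34595012e-06]), 'eef_pos': array([ 0.21724496, -0.63836538,  0.19833096]), 'tcp_rot': array([ 9.86598737e-01,  1.63161550e-01, -2.80894069e-06, -1.11387458e-03]), 'contact_force': array([-0.21877008,  0.19055543,  0.24265133]), 'wrist_torque': array([-8.20052279e-05,  2.34533506e-02, -6.81877231e-03]), 'finger_force': 0.0, 'opening': 1.0011878134040648}
{'fx': 448.8055775499804, 'fy': 448.8055775499804, 'cx': 282.7598409611432, 'cy': 206.88527357918645, 'rvec': array([ 1.49481716,  2.19116561, -0.79923231]), 'tvec': array([ 0.14419968, -0.30575467,  1.34748199])}
{'fx': 428.43280942909973, 'fy': 428.43280942909973, 'cx': 274.5709891072059, 'cy': 204.5000891171655, 'rvec': array([ 2.19386167, -2.16607634,  0.08523832]), 'tvec': array([0.01990988, 0.50337302, 1.33139585])}
{'fx': 325.19226210127806, 'fy': 325.19226210127806, 'cx': 281.61263514901515, 'cy': 208.5040802550603, 'tool_from_camera': array([[-9.81338219e-05, -9.63211368e-01, -2.68744955e-01,
         6.86844227e-02],
       [ 9.99999812e-01, -2.57002615e-04,  5.55969645e-04,
        -1.05096425e-03],
       [-6.04584438e-04, -2.68744850e-01,  9.63211213e-01,
        -1.74944077e-01],
       [ 0.00000000e+00,  0.00000000e+00,  0.00000000e+00,
         1.00000000e+00]])}
[0.39552287 0.02358483 1.36726044] [ 0.06695043 -0.01080662 -0.99786083]
```

View pics/t0.png

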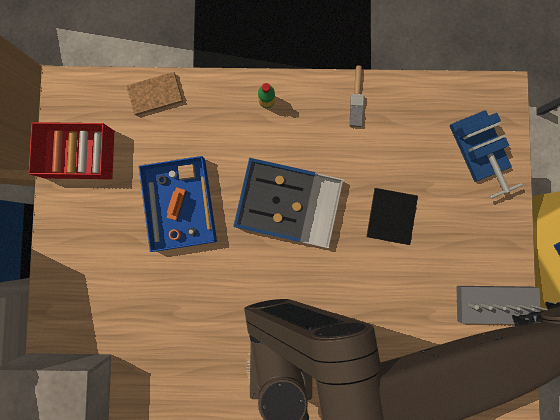

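View pics/s0.png

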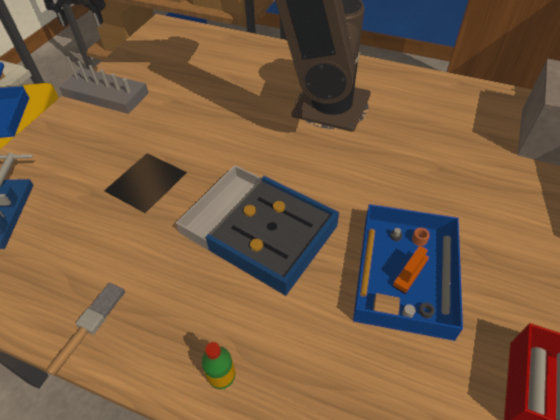

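The top view shows the crate at left (about 178,204) with the scraper at (177,204). The plate is in the centre, with slugs at (279,180), (296,207) and (277,217). The tray is on its right, at about (327,212), and the mat is at (392,216).

```bash
cat > m.py <<'E'
from h import *
im=cv2.cvtColor(cv2.imread('pics/t0.png'),cv2.COLOR_BGR2RGB)
hsv=cv2.cvtColor(im,cv2.COLOR_RGB2HSV)
def blobs(m,x0,x1,y0,y1,amin):
    k=np.zeros(m.shape,np.uint8);k[y0:y1,x0:x1]=255;m=m.astype(np.uint8)*255&k
    cs,_=cv2.findContours(m,cv2.RETR_EXTERNAL,cv2.CHAIN_APPROX_NONE)
    return [c for c in cs if cv2.contourArea(c)>=amin]
def show(t,cs,z):
    for c in cs:
        M=cv2.moments(c);ce=(M['m10']/M['m00'],M['m01']/M['m00'])
        pts=np.array([onz('top',*p,z)[:2] for p in c[:,0]],np.float32)*1000
        r=cv2.minAreaRect(pts)
        print(t,np.round(ce,1),'area',cv2.contourArea(c),'cen',np.round(onz('top',*ce,z)*1000).astype(int),'rect',np.round(r[0]),np.round(r[1]),round(r[2],1))
        print('   box',np.round(cv2.boxPoints(r)).astype(int).tolist())
H,S,V=[hsv[...,i].astype(int) for i in range(3)]
show('orange',blobs((H<14)&(S>170)&(V>120),160,195,180,225,30),.065)
show('orangeall',blobs((H<14)&(S>150)&(V>60),160,195,180,225,30),.04)
show('slug',blobs((H>12)&(H<28)&(S>90)&(V>130),250,315,165,235,20),.052)
show('blue',blobs((H>100)&(H<125)&(S>120),130,225,145,260,500),.055)
show('blueS',blobs((H>98)&(H<125)&(S>90),230,320,150,255,30),.054)
show('mat',blobs((V<50),360,425,180,250,500),.004)
show('tray',blobs((S<40)&(V>110),300,355,170,255,200),.04)
big=cv2.resize(im[145:260,130:350],None,fx=3.6,fy=3.6,interpolation=cv2.INTER_CUBIC)
save('','c0.png',big)
E
python3 m.py
```

```text
orange [173.6 202.6] area 160.5 cen [501 334  65] rect [499. 330.] [33. 95.] 74.6
   box [[449, 327], [541, 302], [549, 334], [458, 359]]
orangeall [175.5 203.3] area 315.5 cen [501 334  40] rect [501. 335.] [36. 99.] 74.6
   box [[449, 331], [544, 305], [554, 339], [459, 365]]
slug [277.1 217.3] area 49.0 cen [461  18  52] rect [461.  18.] [24. 24.] 45.7
   box [[444, 18], [461, 1], [477, 18], [460, 35]]
slug [296.1 206.1] area 47.5 cen [496 -40  52] rect [497. -40.] [25. 25.] 0.5
   box [[484, -28], [485, -52], [509, -52], [509, -27]]
slug [279.  179.5] area 46.0 cen [578  14  52] rect [578.  14.] [22. 25.] 0.7
   box [[567, 26], [568, 1], [589, 1], [589, 26]]
slug [305.5 166.9] area 72.0 cen [619 -68  52] rect [615. -53.] [19. 84.] 0.3
   box [[606, -11], [606, -95], [625, -94], [625, -11]]
blue [177.1 203.6] area 5655.0 cen [499 326  55] rect [501. 326.] [269. 205.] 9.7
   box [[351, 404], [386, 202], [651, 248], [616, 450]]
blueS [264.9 196.3] area 474.5 cen [525  56  54] rect [517.  28.] [208. 220.] 78.1
   box [[388, -51], [603, -97], [646, 107], [431, 152]]
mat [392.  216.1] area 2076.0 cen [ 472 -348    4] rect [ 472. -348.] [139. 158.] 80.3
   box [[383, -403], [539, -430], [562, -293], [406, -266]]
tray [324.6 213.4] area 1239.5 cen [ 476 -129   40] rect [ 485. -124.] [ 77. 218.] 78.1
   box [[371, -139], [584, -184], [600, -108], [387, -64]]
```

View pics/c0.png

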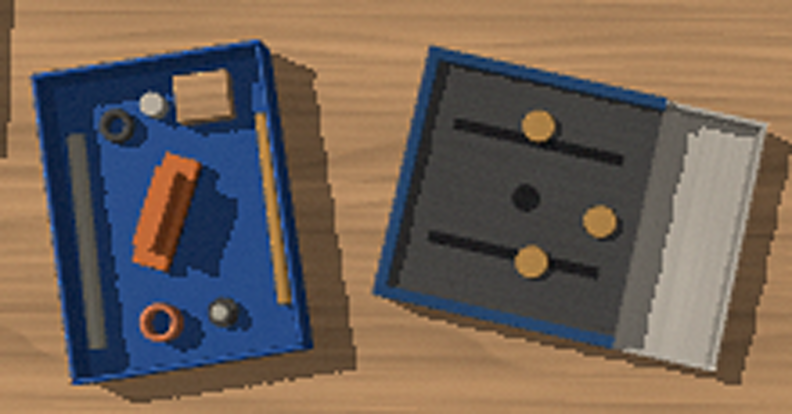

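The close-up shows the scraper in the middle of the crate, its long axis about -15° from world x, with the other parts clear of it. The three slugs lie flat, and the tray is on the world -y side of the plate. Next I move over to the crate.

Emit:
{"fn": "move_arm", "kwargs": {"moves": [[0.6,[0,0,0],[0,0,0.12]],[0.6,[0,0,0],[0,0,0.12]],[0.6,[0,0,0],[0,0,0.12]],[0.6,[0,0,0],[0,0,0.12]],[0.6,[0,0,0],[0,0,0.12]],[0.6,[0.012,-0.0384,0],[0,0,0]],[0.6,[0.012,-0.0384,0],[0,0,0]],[0.6,[0.012,-0.0384,0],[0,0,0]],[0.6,[0.012,-0.0384,0],[0,0,0]],[0.6,[0.012,-0.0384,0],[0,0,0]]]}}

```text
time: 0.93
eef_pos: [0.3272, -0.4683, 0.1989]
tcp_rot: [0.991, -0.136, -0.0, -0.001]
contact_force: [1.4, -0.2, -0.3]
opening: 0.602
finger_force: 0.0
```

Emit:
{"fn": "move_arm", "kwargs": {"moves": [[0.6,[0.012,-0.0384,0],[0,0,0]],[0.6,[0.012,-0.0384,0],[0,0,0]],[0.6,[0.012,-0.0384,0],[0,0,0]],[0.6,[0.012,-0.0384,0],[0,0,0]],[0.6,[0.012,-0.0384,0],[0,0,0]],[0.6,[0.012,-0.0384,0],[0,0,0]],[0.6,[0.012,-0.0384,0],[0,0,0]],[0.6,[0.012,-0.0384,0],[0,0,0]],[0.6,[-0.011,-0.0398,0],[0,0,0]],[0.6,[-0.011,-0.0398,0],[0,0,0]]]}}

```text
time: 1.77
eef_pos: [0.5023, -0.1156, 0.199]
tcp_rot: [0.991, -0.136, -0.0, -0.0]
contact_force: [1.1, 0.2, 1.0]
opening: 0.597
finger_force: 0.0
```

Emit:
{"fn": "move_arm", "kwargs": {"moves": [[0.6,[-0.011,-0.0398,0],[0,0,0]],[0.6,[-0.011,-0.0398,0],[0,0,0]],[0.6,[-0.011,-0.0398,0],[0,0,0]],[0.6,[-0.011,-0.0398,0],[0,0,0]],[0.6,[-0.011,-0.0398,0],[0,0,0]],[0.6,[-0.011,-0.0398,0],[0,0,0]],[0.6,[-0.011,-0.0398,0],[0,0,0]],[0.6,[-0.011,-0.0398,0],[0,0,0]],[0.6,[-0.011,-0.0398,0],[0,0,0]],[0.6,[0,0,0],[0,0,0]]]}}

```text
time: 2.6
eef_pos: [0.5016, 0.2601, 0.1992]
tcp_rot: [0.991, -0.133, -0.001, -0.001]
contact_force: [-0.7, -0.4, 0.4]
opening: 0.6
finger_force: 0.0
```

Emit:
{"fn": "move_arm", "kwargs": {"moves": [[0.6,[-0.0095,-0.035,0],[0,0,0]],[0.6,[-0.0095,-0.035,0],[0,0,0]],[0.6,[0,0,0.03],[0,0,0]],[0.6,[0,0,0],[0,0,0]],[0.6,[0,0,0],[0,0,0]],[0.6,[0,0,0],[0,0,0]],[0.6,[0,0,0],[0,0,0]],[0.6,[0,0,0],[0,0,0]],[0.6,[0,0,0],[0,0,0]],[0.6,[0,0,0],[0,0,0]]]}}

```text
time: 3.43
eef_pos: [0.504, 0.3262, 0.1706]
tcp_rot: [0.991, -0.136, 0.001, -0.0]
contact_force: [-0.2, 0.5, -0.1]
opening: 0.601
finger_force: 0.0
```

```bash
cat >> h.py <<'E'
def wray(u,v,st):
    p=camera_params('wrist');x,y=u-p['cx'],v-p['cy'];r=np.hypot(x,y)+1e-9;th=r/p['fx']
    d=np.array([np.sin(th)*x/r,np.sin(th)*y/r,np.cos(th)]);T=np.array(p['tool_from_camera'])
    M=R.from_quat(st['tcp_rot']).as_matrix()
    return M@T[:3,3]+st['eef_pos'],M@T[:3,:3]@d
def wonz(u,v,z,st):
    o,d=wray(u,v,st);return o+d*(z-o[2])/d[2]
E
python3 - <<'E'
from h import *
st=get_state();im=save('wrist','w0.png');print(st['eef_pos'],R.from_quat(st['tcp_rot']).as_matrix().round(3))
hsv=cv2.cvtColor(im,cv2.COLOR_RGB2HSV).astype(int)
m=((hsv[...,0]<14)&(hsv[...,1]>150)&(hsv[...,2]>60)).astype(np.uint8)
cs,_=cv2.findContours(m,cv2.RETR_EXTERNAL,cv2.CHAIN_APPROX_NONE)
for c in cs:
    if cv2.contourArea(c)<300:continue
    print(cv2.contourArea(c),cv2.boundingRect(c))
    for z in(.025,.065):
        p=np.array([wonz(*q,z,st)[:2] for q in c[:,0]],np.float32)*1000
        r=cv2.minAreaRect(p);print(z,np.round(r[0],1),np.round(r[1],1),r[2])
E
```

```text
[0.50401655 0.32621625 0.17055258] [[ 0.963 -0.27   0.001]
 [-0.27  -0.963  0.001]
 [ 0.001 -0.001 -1.   ]]
669.0 (282, 259, 28, 32)
0.025 [406.7 338.7] [30.  38.7] 74.3760986328125
0.065 [427.1 335. ] [26.3 33.9] 74.37641906738281
2562.5 (258, 144, 29, 96)
0.025 [502.3 338.3] [28.8 99.3] 74.52857208251953
0.065 [510.7 334.6] [25.2 86.9] 74.52857971191406
8642.0 (0, 49, 90, 169)
0.025 [680.7 624.1] [185.8 205.7] 89.85558319091797
0.065 [666.8 584.7] [162.6 180.1] 89.85560607910156
```

View pics/w0.png

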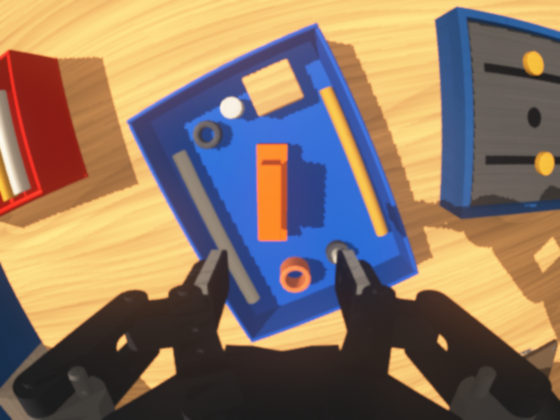

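The wrist picture shows the scraper at (272,193), lined up with the tool, and the rib clear on both sides. I'll descend and grip.

Emit:
{"fn": "move_arm", "kwargs": {"moves": [[0.6,[-0.005,-0.011,0],[0,0,0]],[0.6,[0,0,0.035],[0,0,0]],[0.6,[0,0,0.035],[0,0,0]],[0.6,[0,0,0.035],[0,0,0]],[0.6,[0,0,0.02],[0,0,0]],[0.6,[0,0,0.011],[0,0,0]],[0.6,[0,0,0],[0,0,0]],[0.6,[0,0,0],[0,0,0]],[0.6,[0,0,0],[0,0,0]],[0.6,[0,0,0],[0,0,0]]], "grip_force": 60}}

```text
time: 4.32
eef_pos: [0.5034, 0.3395, 0.0362]
tcp_rot: [0.991, -0.136, 0.002, -0.001]
contact_force: [-0.7, 0.6, 0.3]
opening: 0.603
finger_force: 0.0
```

Emit:
{"fn": "move_arm", "kwargs": {"moves": [[0,[0,0,0],[0,0,0]],[0,[0,0,0],[0,0,0]],[0,[0,0,0],[0,0,0]],[0,[0,0,0],[0,0,0]],[0,[0,0,0],[0,0,0]],[0,[0,0,0],[0,0,0]],[0,[0,0,0],[0,0,0]],[0,[0,0,0],[0,0,0]],[0,[0,0,0],[0,0,0]],[0,[0,0,0],[0,0,0]]]}}

```text
time: 5.15
eef_pos: [0.5016, 0.3385, 0.0336]
tcp_rot: [0.991, -0.136, -0.0, 0.0]
contact_force: [0.4, -0.0, -0.1]
opening: -0.0
finger_force: 0.0
```

```bash
python3 - <<'E'
from h import *
print(get_state()); im=save('wrist','w1.png'); save('top','t1.png')
E
```

```text
{'time': 5.15, 'qpos': array([4.26127198e-01, 3.21815059e-01, 1.86147849e+00, 2.63121063e-05,
       9.58405358e-01, 2.26907687e+00]), 'dq': array([ 5.64168773e-04, -1.47888604e-05, -1.17988559e-03, -1.40242082e-03,
       -4.87890109e-04,  1.14118214e-03]), 'joint_efforts': array([-1.31777171e-03, -3.73212934e+01, -2.46601778e+01,  4.37642643e-05,
        5.48153548e-04,  5.11801204e-06]), 'eef_pos': array([0.50160345, 0.33851479, 0.03356502]), 'tcp_rot': array([ 9.90754820e-01, -1.35664602e-01, -5.06878466e-05,  1.92113503e-05]), 'contact_force': array([ 0.36469949, -0.04921046, -0.08966238]), 'wrist_torque': array([-0.04378075, -0.00011365,  0.00096066]), 'finger_force': 0.0, 'opening': -0.0001449263421048238}
```

View pics/w1.png

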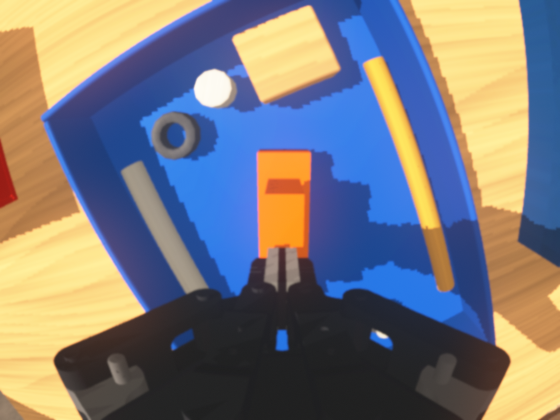

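```bash
python3 - <<'E'
from h import *
st=get_state();M=R.from_quat(st['tcp_rot']).as_matrix()
for v in(150,180,193,245,257):
    print(v,[(z,((M.T@(wonz(285,v,z,st)-st['eef_pos']))*1000).round(0)[:2]) for z in(.005,.025,.065)])
im=cv2.imread('pics/t1.png')[160:250,130:230]
save('','t1c.png',cv2.cvtColor(cv2.resize(im,None,fx=6,fy=6,interpolation=cv2.INTER_CUBIC),cv2.COLOR_BGR2RGB))
E
```

```text
150 [(0.005, array([49.,  1.])), (0.025, array([51.,  1.])), (0.065, array([55.,  0.]))]
180 [(0.005, array([30.,  1.])), (0.025, array([34.,  1.])), (0.065, array([41.,  0.]))]
193 [(0.005, array([22.,  1.])), (0.025, array([26.,  1.])), (0.065, array([35.,  0.]))]
245 [(0.005, array([-14.,   1.])), (0.025, array([-6.,  1.])), (0.065, array([10.,  0.]))]
257 [(0.005, array([-23.,   1.])), (0.025, array([-14.,   1.])), (0.065, array([4., 0.]))]
```

View pics/t1c.png

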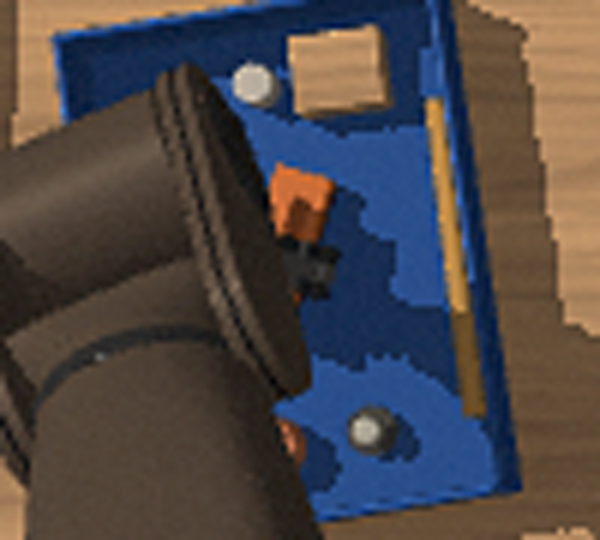

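The top crop shows the fingers at the rib with the foot end visible at (300,200), and the wrist image puts the tips at (282,250). The gripper reads shut with no force, so I'll check the pixels around the tips.

```bash
python3 - <<'E'
from h import *
im=cv2.imread('pics/w1.png')[140:350,215:350]
save('','w1c.png',cv2.cvtColor(cv2.resize(im,None,fx=2.8,fy=2.8,interpolation=cv2.INTER_CUBIC),cv2.COLOR_BGR2RGB))
E
```

```text
(no output)
```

View pics/w1c.png

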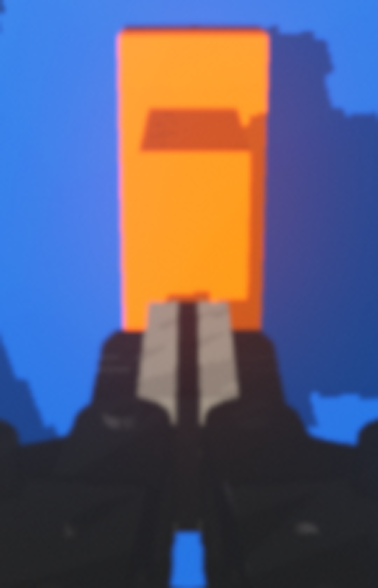

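The crop shows the shut pads at (188,300) in front of and above the rib top, so the finger tips are higher than the TCP reading suggests. The scraper hasn't moved. I'll open, go lower in a guarded step and watch the force.

Emit:
{"fn": "move_arm", "kwargs": {"moves": [[0.6,[0,0,0],[0,0,0]],[0.6,[0,0,0],[0,0,0]],[0.6,[0,0,0],[0,0,0]],[0.6,[0,0,0],[0,0,0]],[0.6,[0,0,0],[0,0,0]],[0.6,[0,0,0.003],[0,0,0]],[0.6,[0,0,0.003],[0,0,0]],[0.6,[0,0,0],[0,0,0]],[0.6,[0,0,0],[0,0,0]],[0.6,[0,0,0],[0,0,0]]]}}

```text
time: 6.08
eef_pos: [0.5016, 0.3385, 0.0275]
tcp_rot: [0.991, -0.136, -0.0, 0.0]
contact_force: [0.0, 0.3, -0.1]
opening: 0.6
finger_force: 0.0
```

```bash
python3 - <<'E'
from h import *
st=get_state();im=save('wrist','w2.png');save('scene','s2.png');t=read_camera('top')
print(st['eef_pos'],st['contact_force'],st['opening'])
import numpy as np
s=cv2.imread('pics/s2.png')[205:335,350:470]
a=cv2.resize(s,(400,433),interpolation=cv2.INTER_CUBIC)
b=cv2.resize(cv2.imread('pics/w2.png')[140:350,180:385],(400,410),interpolation=cv2.INTER_CUBIC)
o=np.zeros((433,800,3),np.uint8);o[:,:400]=a;o[:410,400:]=b
cv2.imwrite('pics/x2.png',o)
E
```

```text
[0.50156742 0.33847389 0.02745404] [ 0.03357939  0.26329456 -0.10979506] 0.6004282871197583
```

View pics/x2.png

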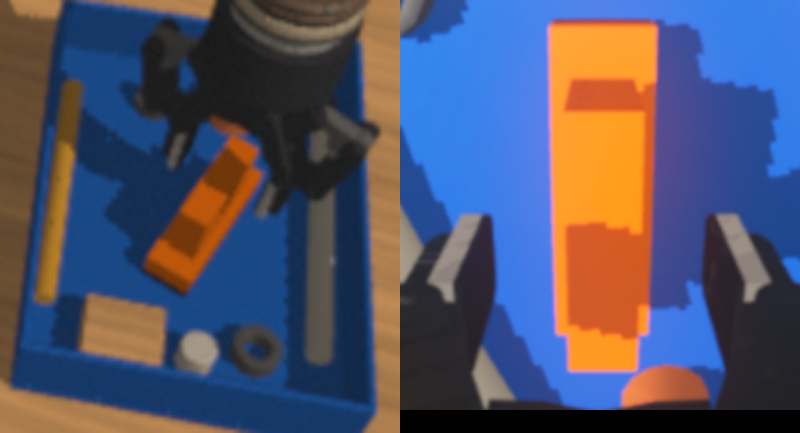

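Left (scene view): the fingers straddle the rib but sit high. Right (wrist view): the tips are about 110 px apart for a 51 mm gap, which puts them at z ≈ 0.055. I'll go 18 mm lower; nothing lies under the fingers at this opening. Then close.

Emit:
{"fn": "move_arm", "kwargs": {"moves": [[0.6,[0,0,0.006],[0,0,0]],[0.6,[0,0,0.006],[0,0,0]],[0.6,[0,0,0.006],[0,0,0]],[0.6,[0,0,0],[0,0,0]],[0,[0,0,0],[0,0,0]],[0,[0,0,0],[0,0,0]],[0,[0,0,0],[0,0,0]],[0,[0,0,0],[0,0,0]],[0,[0,0,0],[0,0,0]],[0,[0,0,0],[0,0,0]]]}}

```text
time: 7.07
eef_pos: [0.5018, 0.3386, 0.0098]
tcp_rot: [0.991, -0.136, 0.0, -0.0]
contact_force: [-0.5, -0.3, -0.9]
opening: 0.195
finger_force: 60.5
```

Emit:
{"fn": "move_arm", "kwargs": {"moves": [[0,[0,0,-0.01],[0,0,0]],[0,[0,0,-0.03],[0,0,0]],[0,[0,0,-0.035],[0,0,0]],[0,[0,0,-0.035],[0,0,0]],[0,[0,0,-0.03],[0,0,0]],[0,[0,0,0],[0,0,0]],[0,[0,0,0],[0,0,0]],[0,[0,0,0],[0,0,0]],[0,[0,0,0],[0,0,0]],[0,[0,0,0],[0,0,0]]]}}

```text
time: 7.9
eef_pos: [0.5002, 0.3378, 0.1471]
tcp_rot: [0.991, -0.136, -0.002, 0.001]
contact_force: [-0.0, -0.2, -1.4]
opening: 0.198
finger_force: 60.6
```

```bash
python3 - <<'E'
from h import *
st=get_state();im=save('wrist','w3.png');t=save('top','t3.png');M=R.from_quat(st['tcp_rot']).as_matrix()
print(st['eef_pos'],st['contact_force'],st['opening'])
hsv=cv2.cvtColor(im,cv2.COLOR_RGB2HSV).astype(int)
m=((hsv[...,0]<14)&(hsv[...,1]>150)&(hsv[...,2]>60)).astype(np.uint8)
m[:,:200]=0;m[:,360:]=0
cs,_=cv2.findContours(m,cv2.RETR_EXTERNAL,cv2.CHAIN_APPROX_NONE)
for c in cs:
    if cv2.contourArea(c)<300:continue
    u,v,w,h=cv2.boundingRect(c);print(u,v,w,h)
    z=st['eef_pos'][2]+.0152   # foot top if bottom = TCP-4.8mm
    for q in((u,v),(u+w,v)):print((M.T@(wonz(*q,z,st)-st['eef_pos'])*1000).round(1))
E
```

```text
[0.5001835  0.337837   0.14709271] [-0.02275422 -0.19339782 -1.36660938] 0.19784766158963352
253 155 60 197
[ 50.9 -15.2 -15.4]
[ 50.9  14.3 -15.3]
```

The scraper is held, with a 1.4 N load and the foot centred on the tool. Now over to the plate.

Emit:
{"fn": "move_arm", "kwargs": {"moves": [[0,[0.008,0.0347,0],[0,0,0]],[0,[0.008,0.0347,0],[0,0,0]],[0,[0.008,0.0347,0],[0,0,0]],[0,[0.008,0.0347,0],[0,0,0]],[0,[0.008,0.0347,0],[0,0,0]],[0,[0.008,0.0347,0],[0,0,0]],[0,[0.008,0.0347,0],[0,0,0]],[0,[0,0,0],[0,0,-0.061]],[0,[0,0,0.03],[0,0,0]],[0,[0,0,0],[0,0,0]]]}}

```text
time: 8.83
eef_pos: [0.4867, 0.0886, 0.1149]
tcp_rot: [0.994, -0.106, -0.005, 0.0]
contact_force: [-1.7, -0.5, -2.6]
opening: 0.198
finger_force: 60.5
```

```bash
python3 - <<'E'
from h import *
for i in range(4): st=get_state();im=save('wrist','w4.png')
M=R.from_quat(st['tcp_rot']).as_matrix()
print(st['eef_pos'],M.round(3).tolist(),st['dq'].round(3))
E
```

```text
[0.48980389 0.08973106 0.11933747] [[0.978, -0.209, -0.002], [-0.209, -0.978, 0.0], [-0.002, 0.0, -1.0]] [ 0.007 -0.014 -0.029  0.    -0.008 -0.001]
```

View pics/w4.png

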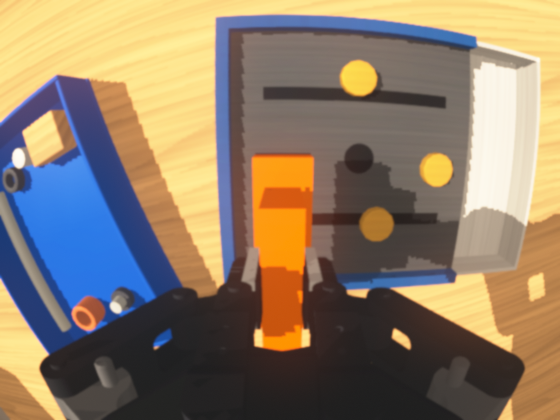

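The wrist view shows the scraper parallel to the plate, with slugs at (376,224), (436,170) and (358,78). The plate's rim corners are at (218,18), (475,42) and (455,278).

```bash
python3 - <<'E'
from h import *
st=get_state();M=R.from_quat(st['tcp_rot']).as_matrix()
for n,u,v,z in(('A',376,224,.052),('B',436,170,.052),('C',358,78,.052),('rimTL',218,18,.054),('rimTR',475,42,.054),('rimBR',455,274,.054),('edgeT',470,50,.042),('edgeB',457,268,.042)):
    print(n,(M.T@(wonz(u,v,z,st)-st['eef_pos'])*1000).round(0)[:2])
E
```

```text
A [-13.  75.]
B [ 33. 125.]
C [102.  56.]
rimTL [148. -49.]
rimTR [144. 159.]
rimBR [-62. 159.]
edgeT [139. 161.]
edgeB [-62. 168.]
```

Emit:
{"fn": "move_arm", "kwargs": {"moves": [[0,[0,0,0.03],[0,0,0]],[0,[0,0,0.025],[0,0,0]],[0,[0,0,0.01],[0,0,0]],[0,[0,0,0.006],[0,0,0]],[0,[0,0,0],[0,0,0]],[0,[0,0,0],[0,0,0]],[0,[0,0,0],[0,0,0]],[0,[0,0.01,0],[0,0,0]],[0,[0,0.01,0],[0,0,0]],[0,[0,0,0],[0,0,0]]]}}

```text
time: 9.87
eef_pos: [0.4862, 0.0683, 0.0493]
tcp_rot: [0.994, -0.106, 0.0, 0.0]
contact_force: [-0.6, 0.3, -1.7]
opening: 0.198
finger_force: 60.4
```

Emit:
{"fn": "move_arm", "kwargs": {"moves": [[0,[0,0.01,0.001],[0,0,0]],[0,[0,0.012,0],[0,0,0]],[0,[0,0.012,0],[0,0,0]],[0,[0,0.012,0],[0,0,0]],[0,[0,0.012,0],[0,0,0]],[0,[0,0.012,0],[0,0,0]],[0,[0,0.012,0],[0,0,0]],[0,[0,0.012,0],[0,0,0]],[0,[0,0.012,0],[0,0,0]],[0,[0,0.01,0],[0,0,0]]]}}

```text
time: 10.7
eef_pos: [0.4614, -0.0446, 0.0477]
tcp_rot: [0.994, -0.106, 0.0, -0.0]
contact_force: [0.7, 0.9, -2.3]
opening: 0.197
finger_force: 60.6
```

Emit:
{"fn": "move_arm", "kwargs": {"moves": [[0,[0,0.01,0],[0,0,0]],[0,[0,0.008,0],[0,0,0]],[0,[0,0.008,0],[0,0,0]],[0,[0,0.006,0],[0,0,0]],[0,[0,0,0],[0,0,0]],[0,[0,0,0],[0,0,0]],[0,[0,0,0],[0,0,0]],[0,[0,0,0],[0,0,0]],[0,[0,0,0],[0,0,0]],[0,[0,0,0],[0,0,0]]]}}

```text
time: 11.53
eef_pos: [0.4551, -0.0744, 0.0476]
tcp_rot: [0.994, -0.105, -0.0, -0.0]
contact_force: [-0.6, 0.1, -2.9]
opening: 0.198
finger_force: 60.5
```

```bash
python3 - <<'E'
from h import *
st=get_state();print(st['eef_pos'],st['contact_force'])
im=save('wrist','w5.png')
hsv=cv2.cvtColor(im,cv2.COLOR_RGB2HSV).astype(int);M=R.from_quat(st['tcp_rot']).as_matrix()
m=((hsv[...,0]>14)&(hsv[...,0]<32)&(hsv[...,1]>140)&(hsv[...,2]>70)).astype(np.uint8)
cs,_=cv2.findContours(m,cv2.RETR_EXTERNAL,cv2.CHAIN_APPROX_NONE)
for c in cs:
    if cv2.contourArea(c)<150:continue
    u,v,w,h=cv2.boundingRect(c);q=(u+w/2,v+h/2)
    print(u,v,w,h,[(M.T@(wonz(*q,z,st)-st['eef_pos'])*1000).round(0)[:2].tolist() for z in(.015,.052)])
E
```

```text
[ 0.45510731 -0.07443198  0.04762426] [-0.5550731   0.06126635 -2.92397733]
392 329 19 20 [[-104.0, 100.0], [-73.0, 82.0]]
264 328 46 21 [[-97.0, 3.0], [-68.0, 2.0]]
18 325 73 49 [[-141.0, -235.0], [-103.0, -193.0]]
313 220 38 40 [[-12.0, 34.0], [2.0, 27.0]]
253 158 60 114 [[6.0, -0.0], [17.0, -0.0]]
314 156 37 41 [[32.0, 32.0], [38.0, 26.0]]
74 52 45 46 [[107.0, -131.0], [100.0, -108.0]]
407 25 153 395 [[-1.0, 155.0], [11.0, 127.0]]
494 20 66 12 [[159.0, 192.0], [143.0, 158.0]]
```

View pics/w5.png

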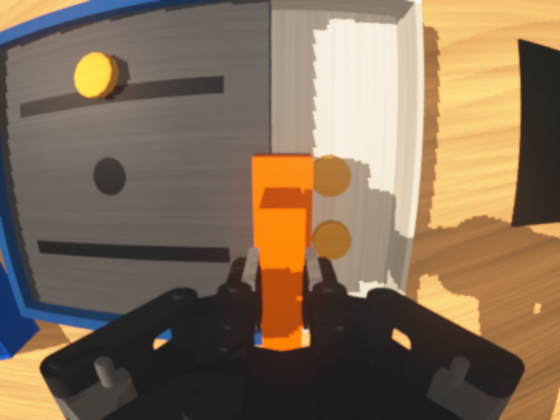

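The view shows two slugs in the tray, at (331,176) and (331,240), and the third still on the plate at (97,75). I'll lift, go behind it, lower and sweep again.

Emit:
{"fn": "move_arm", "kwargs": {"moves": [[0,[0,0,-0.035],[0,0,0]],[0,[0.0156,-0.033,0],[0,0,0]],[0,[0.0156,-0.033,0],[0,0,0]],[0,[0.0156,-0.033,0],[0,0,0]],[0,[0.0156,-0.033,0],[0,0,0]],[0,[0.0156,-0.033,0],[0,0,0]],[0,[0,0,0],[0,0,0]],[0,[0,0,0],[0,0,0]],[0,[0,0,0],[0,0,0]],[0,[0,0,0],[0,0,0]]]}}

```text
time: 12.42
eef_pos: [0.5651, 0.0696, 0.0822]
tcp_rot: [0.994, -0.106, -0.001, 0.0]
contact_force: [0.6, -1.0, -1.6]
opening: 0.197
finger_force: 60.5
```

```bash
python3 - <<'E'
from h import *
st=get_state();M=R.from_quat(st['tcp_rot']).as_matrix();print(st['eef_pos'],M[:2,0])
im=save('wrist','w6.png')
hsv=cv2.cvtColor(im,cv2.COLOR_RGB2HSV).astype(int)
m=((hsv[...,0]>14)&(hsv[...,0]<32)&(hsv[...,1]>140)&(hsv[...,2]>70)).astype(np.uint8)
cs,_=cv2.findContours(m,cv2.RETR_EXTERNAL,cv2.CHAIN_APPROX_NONE)
for c in cs:
    u,v,w,h=cv2.boundingRect(c);q=(u+w/2,v+h/2)
    if 25<w<60 and 25<h<60: print(u,v,w,h,[(M.T@(wonz(*q,z,st)-st['eef_pos'])*1000).round(0)[:2].tolist() for z in(.015,.052)])
# rim at +x: first blue rows above scraper column
b=((hsv[...,0]>98)&(hsv[...,0]<125)&(hsv[...,1]>90))
for u in(330,380):
    r=np.where(b[:200,u])[0]; print(u,r.min(),r.max(),[(M.T@(wonz(u,v,.054,st)-st['eef_pos'])*1000).round(0)[:2].tolist() for v in(r.min(),r.max())])
E
```

```text
[0.56505835 0.06964782 0.08217428] [ 0.97763945 -0.21028479]
342 167 42 43 [[17.0, 62.0], [25.0, 52.0]]
0 0 44 30 [[192.0, -248.0], [173.0, -210.0]]
330 118 131 [[70.0, 29.0], [62.0, 29.0]]
380 120 133 [[70.0, 61.0], [61.0, 62.0]]
```

Emit:
{"fn": "move_arm", "kwargs": {"moves": [[0,[0,0,0.02],[0,0,0]],[0,[0,0,0.0105],[0,0,0]],[0,[0,0,0.004],[0,0,0]],[0,[0,0,0],[0,0,0]],[0,[0,0,0],[0,0,0]],[0,[0,0.012,0],[0,0,0]],[0,[0,0.012,0],[0,0,0]],[0,[0,0.012,0],[0,0,0]],[0,[0,0.012,0],[0,0,0]],[0,[0,0.012,0],[0,0,0]]]}}

```text
time: 13.3
eef_pos: [0.5529, 0.0099, 0.0482]
tcp_rot: [0.994, -0.106, 0.0, 0.0]
contact_force: [0.3, -0.2, -2.8]
opening: 0.193
finger_force: 60.5
```

Emit:
{"fn": "move_arm", "kwargs": {"moves": [[0,[0,0.012,0],[0,0,0]],[0,[0,0.012,0],[0,0,0]],[0,[0,0.012,0],[0,0,0]],[0,[0,0.012,0],[0,0,0]],[0,[0,0.012,0],[0,0,0]],[0,[0,0.012,0],[0,0,0]],[0,[0,0.012,0],[0,0,0]],[0,[0,0.01,0],[0,0,0]],[0,[0,0.008,0],[0,0,0]],[0,[0,0.004,0],[0,0,0]]]}}

```text
time: 14.13
eef_pos: [0.5309, -0.0933, 0.0481]
tcp_rot: [0.994, -0.106, 0.0, 0.0]
contact_force: [-0.5, 0.5, -1.8]
opening: 0.196
finger_force: 60.5
```

```bash
cat > look.py <<'E'
from h import *
for i in range(5): st=get_state();im=save('wrist','w7.png')
M=R.from_quat(st['tcp_rot']).as_matrix();print(st['eef_pos'],st['contact_force'],st['time'])
hsv=cv2.cvtColor(im,cv2.COLOR_RGB2HSV).astype(int)
m=((hsv[...,0]>14)&(hsv[...,0]<32)&(hsv[...,1]>140)&(hsv[...,2]>70)).astype(np.uint8)
cs,_=cv2.findContours(m,cv2.RETR_EXTERNAL,cv2.CHAIN_APPROX_NONE)
for c in cs:
    u,v,w,h=cv2.boundingRect(c);q=(u+w/2,v+h/2)
    if 20<w<70 and 20<h<70: print(u,v,w,h,[(M.T@(wonz(*q,z,st)-st['eef_pos'])*1000).round(0)[:2].tolist() for z in(.015,.052)])
E
python3 look.py
```

```text
[ 0.53107581 -0.09194461  0.04807425] [-0.20447986 -0.25886792 -1.23819112] 14.3333
514 389 46 31 [[-271.0, 351.0], [-210.0, 288.0]]
256 210 48 60 [[-12.0, -2.0], [2.0, -2.0]]
254 159 46 42 [[29.0, -4.0], [36.0, -4.0]]
43 0 40 22 [[165.0, -166.0], [148.0, -137.0]]
0 0 32 22 [[181.0, -222.0], [161.0, -183.0]]
```

Emit:
{"fn": "move_arm", "kwargs": {"moves": [[0,[0,0,-0.03],[0,0,0]],[0,[0,0,-0.04],[0,0,0]],[0,[0,0.03,-0.02],[0,0,0]],[0,[0,0.03,0],[0,0,0]],[0,[0,0.03,0],[0,0,0]],[0,[0,0.03,0],[0,0,0]],[0,[0,0,0],[0,0,0]],[0,[0,0,0],[0,0,0]],[0,[0,0,0],[0,0,0]],[0,[0,0,0],[0,0,0]]]}}

```text
time: 15.22
eef_pos: [0.506, -0.2081, 0.1378]
tcp_rot: [0.995, -0.105, -0.0, -0.0]
contact_force: [-0.5, 1.3, -2.3]
opening: 0.196
finger_force: 60.6
```

```bash
cat > tray.py <<'E'
from h import *
st=get_state();im=save('wrist','w8.png');t=save('top','t8.png')
O=np.array([.5155,.022]);X=np.array([.978,-.209]);Y=np.array([.209,.978])
def rep(im,f,tag,lo,hi):
    hsv=cv2.cvtColor(im,cv2.COLOR_RGB2HSV).astype(int)
    m=((hsv[...,0]>12)&(hsv[...,0]<32)&(hsv[...,1]>90)&(hsv[...,2]>50)).astype(np.uint8)
    for c in cv2.findContours(m,cv2.RETR_EXTERNAL,cv2.CHAIN_APPROX_NONE)[0]:
        u,v,w,h=cv2.boundingRect(c)
        if lo<w<hi and lo<h<hi:
            r=[]
            for z in(.015,.052):
                p=f(u+w/2-.5,v+h/2-.5,z)[:2]-O;r.append((np.array([X@p,Y@p])*1000).round(0).tolist())
            if abs(r[0][0])<150 and abs(r[0][1])<230: print(tag,(u,v,w,h),'st@.015',r[0],'@.052',r[1])
rep(im,lambda u,v,z:wonz(u,v,z,st),'wrist',18,70)
rep(t,lambda u,v,z:onz('top',u,v,z),'top',4,16)
print(st['eef_pos'],st['time'],st['contact_force'])
E
python3 tray.py
```

```text
wrist (253, 326, 58, 24) st@.015 [-128.0, -226.0] @.052 [-99.0, -226.0]
wrist (188, 264, 27, 26) st@.015 [-50.0, -141.0] @.052 [-31.0, -152.0]
wrist (181, 223, 28, 28) st@.015 [-5.0, -139.0] @.052 [9.0, -150.0]
wrist (165, 159, 19, 30) st@.015 [59.0, -122.0] @.052 [65.0, -135.0]
top (312, 223, 9, 8) st@.015 [-52.0, -141.0] @.052 [-53.0, -138.0]
top (314, 208, 9, 9) st@.015 [-5.0, -137.0] @.052 [-9.0, -134.0]
top (338, 197, 7, 10) st@.015 [43.0, -201.0] @.052 [39.0, -197.0]
top (317, 187, 5, 9) st@.015 [60.0, -126.0] @.052 [56.0, -123.0]
[ 0.50603417 -0.20813244  0.13778385] 15.2167 [-0.47870807  1.29642386 -2.33874302]
```

All three slugs are in the tray, at station coordinates (-51,-141), (-5,-138) and (60,-124). Both views agree at tray-floor height. Now to the mat.

Emit:
{"fn": "move_arm", "kwargs": {"moves": [[0,[-0.0012,0.036,0],[0,0,0]],[0,[-0.0012,0.036,0],[0,0,0]],[0,[-0.0012,0.036,0],[0,0,0]],[0,[-0.0012,0.036,0],[0,0,0]],[0,[0,0,0],[0,0,-0.04]],[0,[0,0,0.035],[0,0,0]],[0,[0,0,0.035],[0,0,0]],[0,[0,0,0],[0,0,0]],[0,[0,0,0],[0,0,0]],[0,[0,0,0],[0,0,0]]]}}

```text
time: 16.15
eef_pos: [0.4721, -0.3493, 0.0696]
tcp_rot: [0.996, -0.085, 0.001, 0.001]
contact_force: [0.5, -0.8, -1.6]
opening: 0.199
finger_force: 60.5
```

Emit:
{"fn": "move_arm", "kwargs": {"moves": [[0,[0,0,0.025],[0,0,0]],[0,[0,0,0.018],[0,0,0]],[0,[0,0,0.01],[0,0,0]],[0,[0,0,0.004],[0,0,0]],[0,[0,0,0],[0,0,0]],[0,[0,0,0],[0,0,0]],[0,[0,0,0],[0,0,0]],[0,[0,0,0],[0,0,0]],[0,[0,0,0],[0,0,0]],[0,[0,0,0],[0,0,0]]]}}

```text
time: 16.98
eef_pos: [0.4714, -0.3495, 0.0118]
tcp_rot: [0.996, -0.085, 0.0, 0.0]
contact_force: [-0.6, -0.4, -1.8]
opening: 0.2
finger_force: 60.6
```

Emit:
{"fn": "move_arm", "kwargs": {"moves": [[0,[0,0,0.0015],[0,0,0]],[0,[0,0,0.001],[0,0,0]],[0,[0,0,0.0005],[0,0,0]],[0,[0,0,0],[0,0,0]],[0,[0,0,0],[0,0,0]],[0,[0,0,0],[0,0,0]],[0,[0,0,0],[0,0,0]],[0,[0,0,0],[0,0,0]],[0,[0,0,0],[0,0,0]],[0,[0,0,0],[0,0,0]]], "grip_force": 20}}

```text
time: 17.82
eef_pos: [0.4712, -0.3494, 0.0088]
tcp_rot: [0.996, -0.085, -0.0, 0.0]
contact_force: [-3.5, 0.9, 5.6]
opening: 0.196
finger_force: 61.5
```

Emit:
{"fn": "move_arm", "kwargs": {"moves": [[0.3,[0,0,0],[0,0,0]],[0.4,[0,0,0],[0,0,0]],[0.5,[0,0,0],[0,0,0]],[0.6,[0,0,0],[0,0,0]],[0.6,[0,0,0],[0,0,0]],[0.6,[0,0,0],[0,0,0]],[0.6,[0,0,0],[0,0,0]],[0.6,[0,0,0],[0,0,0]],[0.6,[0,0,0],[0,0,0]],[0.6,[0,0,0],[0,0,0]]]}}

```text
time: 18.65
eef_pos: [0.4711, -0.3492, 0.0081]
tcp_rot: [0.996, -0.085, 0.0, 0.0]
contact_force: [0.0, -0.5, 0.9]
opening: 0.597
finger_force: 0.0
```

Emit:
{"fn": "move_arm", "kwargs": {"moves": [[0.6,[0,0,-0.01],[0,0,0]],[0.6,[0,0,-0.02],[0,0,0]],[0.6,[0,0,-0.03],[0,0,0]],[0.6,[0,0,-0.035],[0,0,0]],[0.6,[0,0,-0.035],[0,0,0]],[0.6,[0,0,-0.035],[0,0,0]],[0.6,[0,0,0],[0,0,0]],[0.6,[0,0,0],[0,0,0]],[0.6,[0,0,0],[0,0,0]],[0.6,[0,0,0],[0,0,0]]]}}

```text
time: 19.48
eef_pos: [0.4702, -0.3483, 0.1715]
tcp_rot: [0.996, -0.086, -0.001, -0.001]
contact_force: [-0.7, 0.6, -0.9]
opening: 0.6
finger_force: 0.0
```

```bash
python3 tray.py; python3 - <<'E'
from h import *
st=get_state();im=save('wrist','w9.png');M=R.from_quat(st['tcp_rot']).as_matrix()
hsv=cv2.cvtColor(im,cv2.COLOR_RGB2HSV).astype(int)
m=((hsv[...,0]<14)&(hsv[...,1]>150)&(hsv[...,2]>60)).astype(np.uint8)
for c in cv2.findContours(m,cv2.RETR_EXTERNAL,cv2.CHAIN_APPROX_NONE)[0]:
    if cv2.contourArea(c)<500:continue
    p=np.array([wonz(*q,.024,st)[:2] for q in c[:,0]],np.float32)*1000
    r=cv2.minAreaRect(p);print(np.round(r[0]),np.round(r[1]),r[2])
E
```

```text
wrist (86, 237, 22, 22) st@.015 [-51.0, -143.0] @.052 [-34.0, -168.0]
wrist (79, 201, 22, 24) st@.015 [-6.0, -140.0] @.052 [6.0, -165.0]
wrist (63, 148, 20, 24) st@.015 [59.0, -121.0] @.052 [64.0, -149.0]
[ 0.47022508 -0.34833636  0.17145404] 19.4833 [-0.74407074  0.60237196 -0.90946631]
[ 472. -349.] [ 33. 103.] 80.23338317871094
```

The scraper stands at (0.472, -0.349), the mat's centre to within about 1 mm. All three slugs are in the tray and the gripper is clear.

```bash
python3 -c "
from plant import *
print(sign_off())"
```

```text
the job is handed in; nothing more can be done
None
```

I swept all three slugs into the chip tray, left the scraper standing upright and released at the middle of the mat, and handed the job in at about 20 s.

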